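Steady the rocking bottle filling stand

ROBOT

A 6-joint arm with a two-finger parallel gripper is mounted at the origin on the work surface. World frame = base frame: x ahead of the robot, y to its left, z up, the work surface at z = 0. Lengths are in mm, angles in rad, forces in N, time in s.
With the tool pointing down it reaches from about 275 to 750 mm from the base axis. Payload 10.2 kg.
Tool frame: the origin (TCP) lies at the very end of the fingers, on their centre line; the grasp point (between the pads) lies 19 mm behind it; z points along the fingers, y is the line along which they close (so a half turn about z gives the same grasp; the last joint's range is limited). The gripper opens to 85 mm and grips with 20 to 120 N. Pads are 22 mm wide; open, the fingers measure 114 mm over their backs; the gripper's body (76 mm by 85 mm) begins 54 mm behind the grasp point. The pads swing forward as they close: fully open they stand 13 mm farther back than shut.
Start: joints at [-1.449, 0.313, 1.498, -0, 1.331, -0.223], TCP at [177.442, -494.111, 231.294] pointing down, gripper open.
Joint ranges: [-2.94, 2.94], [-0.97, 2.17], [0.19, 2.56], [-1.23, 4.37], [0.02, 3.11], [-2.88, 2.88]. Speed limits (rad/s): [2.39, 2.39, 3.01, 3.14, 3.14, 3.14].

INTERFACE

Orientations are given as a unit quaternion [w, x, y, z].
In Python, from rig import ctrl gives the robot as it stands.
- The arm moves only by the shell command python3 -m inch 'ROWS' [OPENING] [FORCE]. ROWS is text: rows parted by semicolons, each of 6 numbers parted by spaces: the shift along the tool's x, y, z in mm, then the turn, a rotation vector about the tool's x, y, z in units of 6 degrees (1.0 is 6 degrees). A call has exactly 10 rows; each row shifts and turns the commanded pose from where the row before left it, along the tool's axes as they then stand; what a row does not reach is not made up. A row lasts 1/12 s, in which the tool goes at most 41.7 mm and 7.16 degrees, less where a joint would pass 70% of its speed; a pose out of reach is approached as far as the arm can. A call with a gripper value outside its range is refused whole. OPENING is the opening, from 0 (shut) to 1 (fully open), set as the call begins (- or left out, the last holds). The fingers move at their own pace and stop on an object; FORCE is the grip in N (left out, the last holds). Time passes only in rows, so rows that do not move let the fingers close, or fill a call up. It gives the time, the measured TCP pose, the force, the opening and the grip force at its end, in the units of the state.
- ctrl.sense(): the state, without advancing time (a new reading comes with each control period).
- ctrl.capture(name): name is "scene" or "top" or "wrist"; returns a dict with "image" (480x640x3 uint8, red, green, blue), "intrinsics" (3x3 intrinsics, pixels), "rvec" (rotation vector, rad) and "tvec" (3), from world to camera coordinates, as OpenCV has them. Camera axes: x right, y down, z forward; pixel columns grow to the right and rows downward; lengths in mm; the calibration is good to about 2 mm. The wrist camera is an equidistant fisheye: a pixel r from the principal point sees the ray r / f radians off the axis. A picture is of the moment at which its call begins. There is no depth.
- ctrl.finish_job(): hands the job in; it is judged then, once.
The state is a dict: "time_s": time; "joints": joint angles; "dq": joint speeds; "tau": joint torques, N m; "eef_pos": TCP position; "ee_rot": TCP orientation; "force": force on the tool from outside, world axes, zero at the start; "wrist_torque": the same for the moment, N m; "grip_width": opening from 0.0 (shut) to 1.0 (fully open); "grip_force": force on a finger pad.
Only numpy, scipy, OpenCV 4.12 (cv2) and the standard library are available. Lean on these libraries where they do the work, as an engineer would, in place of code of your own. Each camera call takes 0.05 s, during which the arm holds its last target. There are 200 camera calls.

TASK

The filling stand on the steel table rocks because its screw foot, the one under the black handwheel, is too short. Push the handwheel round until the stand is level and all four feet bear firmly on the table, so that it no longer rocks; only then swing the lock lever clockwise, as seen from above, round to its stop. Do not shove the stand along the table, and leave the bottles and the jug where they are.

Things in the scene. Friction and masses are not known exactly. Their poses are not given: they have to be found in the camera images.
- stand: Low aluminium stand, about 4 kg, free on the table: deck 210 x 210 x 10 mm, top 55 mm up, feet at (+-120, +-120) mm. Origin: under the deck's centre, 55 mm below its top; z up. Along its axes: handwheel at (-120, 120), lever pivot at (60, 70), grey pump 80 x 75 mm, 110 mm high, at (-55, -60). At the start it leans on the wheel corner, by its weight, 1 to 2.5 degrees.
- screw_foot: Screw foot under the handwheel: rubber pad, 40 mm diameter, 18 mm high. Origin: centre of its underside; z up. It stands on the table but is 3 to 7 mm too short at the start. Clockwise turning of the wheel, seen from above, lengthens it 6 mm a turn (wheel and knob sink as much towards the deck), anticlockwise shortens it; it stays as left and can go 7 mm beyond level.
- foot_a: Plain fixed foot at stand corner (120, 120) mm, rubber pad of 40 mm diameter, 18 mm high. Origin: centre of its underside; height 0 when it stands on the table. The plain feet's rubber gives 1 to 2 mm under the stand's weight, so within about 1 mm of screw travel either side of level all four feet bear.
- foot_b: Plain fixed foot at stand corner (120, -120) mm, opposite the handwheel, as foot_a. It is lifted off the table at the start, by about as much as the screw foot is too short; it comes down to 0 as the stand becomes level.
- foot_c: Plain fixed foot at stand corner (-120, -120) mm, as foot_a.
- wheel_axis (a point): Point on the handwheel's axis, on its top face, 92 mm above the screw foot's underside. Black wheel, 100 mm diameter, 12 mm thick, clear all round; about 2 N at the knob turns it. Its bottom stays more than 5 mm above the deck.
- wheel_knob (a point): Middle of the upright round knob on the handwheel: 18 mm diameter, 45 mm high, 38 mm from the axis; this point is 22 mm above the wheel's top face. The knob spins freely on its pin, as a crank handle does.
- lock_lever (a joint): Angle of the lock lever, 0 to 1.45 rad; it grows clockwise as seen from above. At 0 the lever points along the stand's -y, at its stop (1.45) nearly along the stand's -x. It starts between 0 and 0.35 (released), turns with about 1 N at its end and stays where it is left.
- lever_pivot (a point): On the lever's vertical hinge axis, at stand (60, 70) mm, 87 mm above the table.
- lever_knob (a point): Middle of the free part of the upright round knob at the lever's end: 20 mm diameter, 85 mm from the pivot axis; it stands free from 87 to 112 mm above the table. The flat steel bar is 13 mm wide, its top 87 mm above the table.
- bottle_a_mid (a point): Middle of a filled glass bottle, 64 mm diameter, 195 mm high, standing on the table; bystander.
- bottle_b_mid (a point): The same, of the second bottle; bystander.
- jug_mid (a point): Middle of a steel jug with a handle, 90 mm diameter, 120 mm high; bystander.

How it is judged:
By the outcome, as a careful person would: the job done as asked, in the order asked, and still so for the second after the job is handed in, with the robot touching nothing.
It also fails if it takes over 64 s, if anything falls off the work surface, if the arm or the gripper's body presses on something with over 40 N, if the wrist force passes 120 N, or if a joint passes its speed limit or range.

## Working session

There is one attempt and no reset: what is moved stays moved. The work goes in short steps, Python scripts to look and compute and a shell command to move; the robot and the scene stay as the last step left them, time stands still between calls to the robot, and variables do not carry over. Pictures are saved under pics/ and viewed, at most 10 in all, crops included, and the job is handed in when it is done.

```bash
ls; mkdir -p pics
python3 - <<'E'
from rig import ctrl
import cv2,numpy as np,pickle
s=ctrl.sense();print(s)
ims=[]
for n in("scene","top"):
    c=ctrl.capture(n);pickle.dump(c,open(n+".pkl","wb"));cv2.imwrite(f"pics/{n}.png",c["image"][:,:,::-1]);print(n,c["intrinsics"],c["rvec"],c["tvec"])
E
```

```text
pics
{'time_s': 0.0, 'joints': array([-1.44938750e+00,  3.13422890e-01,  1.49842425e+00,  6.70136336e-06,
        1.33099915e+00, -2.23398073e-01]), 'dq': array([-8.98671483e-05, -4.51064564e-04, -8.80067043e-04,  1.86874816e-04,
        1.35966368e-03, -2.32513574e-03]), 'tau': array([-7.85480861e-04, -4.12263572e+01, -2.59744263e+01, -2.81433831e-04,
        4.12336944e-03,  2.14208725e-06]), 'eef_pos': array([ 177.41761864, -493.84524163,  230.75378045]), 'ee_rot': array([-6.25836867e-04,  9.85175243e-01,  1.71549843e-01,  3.52005494e-05]), 'force': array([ 0.12822201,  0.02693866, -0.39976955]), 'wrist_torque': array([ 0.04494992, -0.01899746, -0.07178515]), 'grip_force': 0.0, 'grip_width': 1.0018746942082075}
scene [[449.09936201   0.         321.80727906]
 [  0.         449.09936201 242.80534123]
 [  0.           0.           1.        ]] [ 1.59754521  2.14832006 -0.67387151] [ 208.58053709 -395.19651857 1350.275755  ]
top [[591.28814452   0.         317.47591706]
 [  0.         591.28814452 239.64781975]
 [  0.           0.           1.        ]] [ 2.16238098 -2.1801997   0.09703338] [ -24.93660401  605.49707303 1332.0799293 ]
```

View pics/scene.png

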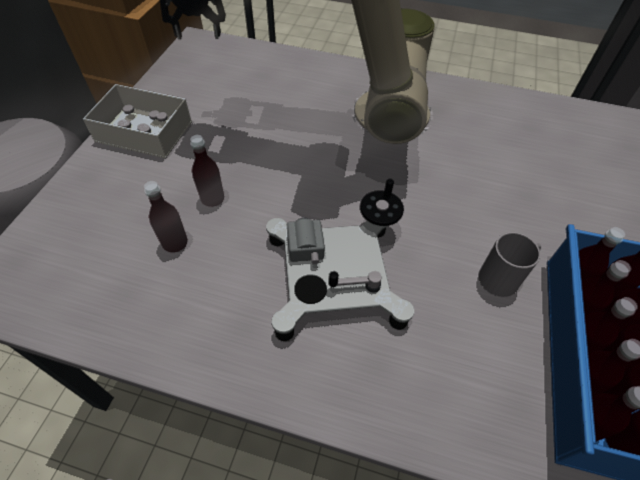

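View pics/top.png

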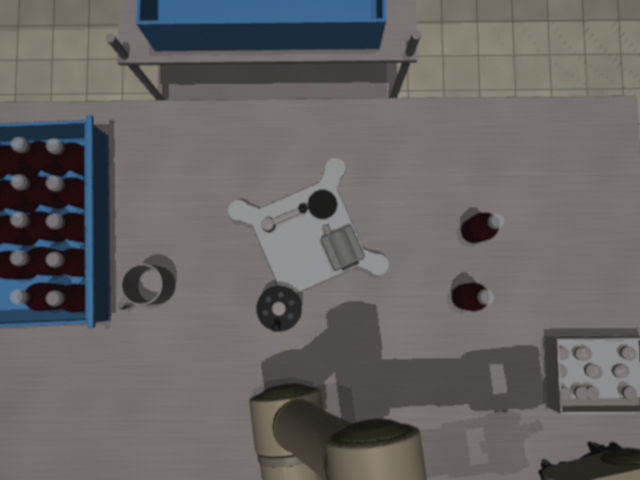

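The scene shot shows the stand mid-table with the wheel nearest the robot at (381,207), and the jug at (510,265). In the top view the wheel is at (279,308) with its knob near (278,324). The feet are a (238,210), b (335,167) and c (375,263). The lever pivot is at (268,224) and the lever knob at (303,208). The bottles are far to the right.

```bash
cat > h.py <<'E'
import cv2,numpy as np,pickle
from scipy.spatial.transform import Rotation as R
def ray(c,uv,fish=False):
    K=c["intrinsics"];Rm=cv2.Rodrigues(np.array(c["rvec"],float))[0]
    x=(uv[0]-K[0,2])/K[0,0];y=(uv[1]-K[1,2])/K[1,1]
    if fish:
        r=np.hypot(x,y);d=np.array([np.sin(r)*x/max(r,1e-9),np.sin(r)*y/max(r,1e-9),np.cos(r)])
    else: d=np.array([x,y,1.])
    return -Rm.T@np.array(c["tvec"],float).ravel(), Rm.T@d
def plane(c,uv,z,fish=False):
    o,d=ray(c,uv,fish);return (o+d*(z-o[2])/d[2])
def proj(c,P,fish=False):
    Rm=cv2.Rodrigues(np.array(c["rvec"],float))[0];p=Rm@np.array(P,float)+np.array(c["tvec"],float).ravel();K=c["intrinsics"]
    if fish:
        r=np.hypot(p[0],p[1]);t=np.arctan2(r,p[2]);q=p[:2]/max(r,1e-9)*t
    else: q=p[:2]/p[2]
    return q*[K[0,0],K[1,1]]+[K[0,2],K[1,2]]
def tool(s,P):  # world vector to tool axes
    q=s["ee_rot"];return R.from_quat([q[1],q[2],q[3],q[0]]).inv().apply(P)
E
python3 - <<'E'
from h import *
c=pickle.load(open("top.pkl","rb"))
px=dict(wheel=(279,308,92),knob=(278,324,130),a=(238,210,45),b=(335,167,48),c=(375,263,45),piv=(268,224,90),lk=(303,208,112))
P={k:plane(c,v[:2],v[2]) for k,v in px.items()}
for k in P:print(k,P[k].round(1))
ctr=(P['a']+P['c'])/2;print('ctr',ctr, (P['wheel']+P['b'])/2)
ax=(P['a']-P['wheel']+P['b']-P['c']);print('yaw x',np.degrees(np.arctan2(ax[1],ax[0])),[np.linalg.norm(P['a']-P['wheel']),np.linalg.norm(P['b']-P['c'])])
img=c["image"];cv2.imwrite("pics/topcrop.png",cv2.resize(img[140:350,210:410,::-1],None,fx=3,fy=2.85,interpolation=cv2.INTER_CUBIC))
E
```

```text
wheel [451.   54.5  92. ]
knob [418.5  54.  130. ]
a [673.3 151.1  45. ]
b [770.4 -71.5  48. ]
c [ 549.5 -159.7   45. ]
piv [635.   78.5  90. ]
lk [6.666e+02 6.000e-01 1.120e+02]
ctr [611.39894475  -4.33189223  45.        ] [610.73361186  -8.50155145  70.        ]
yaw x 22.633480969236878 [np.float64(246.81312719721186), np.float64(237.8787298685118)]
```

View pics/topcrop.png

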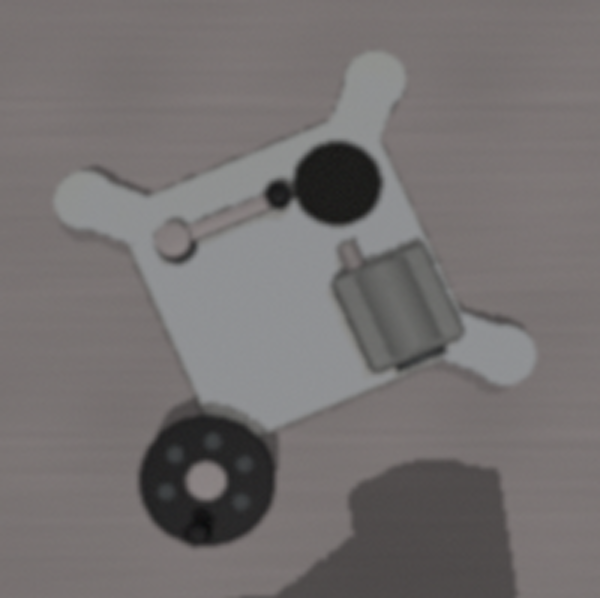

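The crop shows the wheel's axis cap at (207,480) and its knob at (200,527), on the robot side of the wheel. The lever bar runs from the pivot at (175,240) to its knob at (280,193), nearly along the stand's -y. I'll fly above the wheel knob and turn the jaws tangential.

```bash
python3 -m inch '12 -13 0 0 0 0;21 -22 0 0 0 0;21 -22 0 0 0 0;21 -22 0 0 0 0;21 -22 0 0 0 0;21 -22 0 0 0 0;21 -22 0 0 0 0;21 -22 0 0 0 0;21 -22 0 0 0 0;21 -22 0 0 0 0' 1
python3 -m inch '21 -22 0 0 0 0;21 -22 0 0 0 0;21 -22 0 0 0 0;21 -22 0 0 0 0;21 -22 0 0 0 0;21 -22 0 0 0 0;21 -22 0 0 0 0;21 -22 0 0 0 0;21 -22 0 0 0 0;21 -22 0 0 0 0' 0.5
python3 -m inch '0 0 0 0 0 -1.1;0 0 0 0 0 -1.1;0 0 0 0 0 -1.1;0 0 0 0 0 -1.1;0 0 0 0 0 -1.1;0 0 0 0 0 -1.1;0 0 0 0 0 -1.1;0 0 0 0 0 -1.1;0 0 0 0 0 -1.1;0 0 0 0 0 -1.1'
python3 - <<'E'
from rig import ctrl
from h import *
c=ctrl.capture("wrist");pickle.dump(c,open("w1.pkl","wb"));cv2.imwrite("pics/w1.png",c["image"][:,:,::-1]);print(c["rvec"],c["tvec"],ray(c,(320,240),True),c["intrinsics"][0])
E
```

```text
time_s: 0.93
eef_pos: [295.5, -226.1, 231.2]
ee_rot: [-0.0, 0.985, 0.171, -0.0]
force: [0.7, -0.4, -0.5]
grip_width: 0.998
grip_force: 0.0
time_s: 1.77
eef_pos: [418.8, 52.1, 231.2]
ee_rot: [-0.0, 0.985, 0.172, -0.0]
force: [0.8, 0.0, 0.7]
grip_width: 0.502
grip_force: 0.0
time_s: 2.6
eef_pos: [418.4, 50.5, 231.1]
ee_rot: [-0.0, 0.731, 0.683, -0.0]
force: [-0.1, -0.1, 0.1]
grip_width: 0.502
grip_force: 0.0
[-2.86861959  0.09719647  0.01529864] [-414.68843975   42.02756194  400.85435186] (array([424.29420387, 119.46043141, 374.32694709]), array([-0.01243288, -0.28533929, -0.95834593])) [371.64829954   0.         316.91864084]
```

View pics/w1.png

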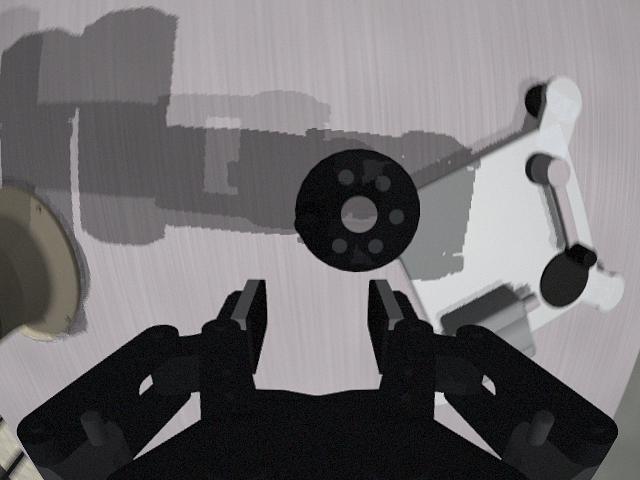

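Run:
```python
from h import *
c=pickle.load(open("w1.pkl","rb"));im=c["image"]
print(plane(c,(359,214),92,True))
g=cv2.cvtColor(im,cv2.COLOR_RGB2GRAY)
m=(g<40).astype(np.uint8)
m[276:]=0
ct=max(cv2.findContours(m,0,2)[0],key=cv2.contourArea)
(x,y),r=cv2.minEnclosingCircle(ct);print(x,y,r,plane(c,(x,y),86,True), cv2.fitEllipse(ct))
cr=im[130:300,270:450,::-1].astype(float);cr=np.clip(cr*5,0,255).astype(np.uint8)
cv2.imwrite("pics/w1c.png",cv2.resize(cr,None,fx=3,fy=3,interpolation=cv2.INTER_CUBIC))
for t in range(0,360,15):
    P=[451+38*np.cos(np.radians(t)),54.5+38*np.sin(np.radians(t)),137]
    if t%45==0: print(t,proj(c,P,True).round())
```

```text
[452.42929333  54.46006949  92.        ]
356.06634521484375 210.53611755371094 63.5100212097168 [450.7968786   56.05223683  86.        ] ((356.910400390625, 209.95462036132812), (120.57884979248047, 124.1133804321289), 74.77256774902344)
0 [419. 225.]
45 [403. 187.]
90 [362. 172.]
135 [321. 191.]
180 [307. 233.]
225 [326. 269.]
270 [366. 282.]
315 [404. 264.]
```

View pics/w1c.png

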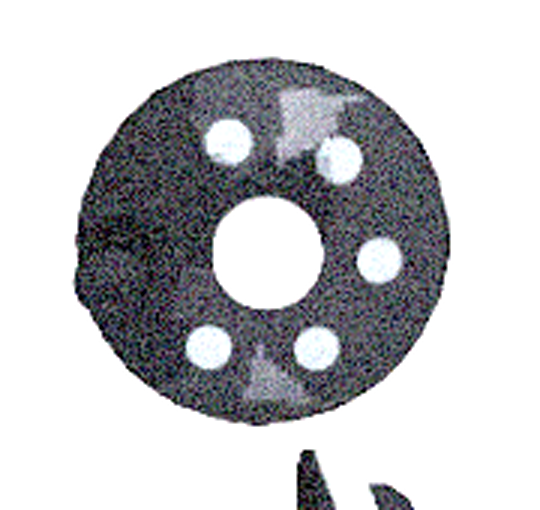

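The contrast crop shows five holes. The knob stands in the sixth slot, opposite the hole at crop (378,260), with its bulge at (85,280) on the left. I'll compute the wheel angle from the holes.

Run:
```python
from h import *
from rig import ctrl
c=pickle.load(open("w1.pkl","rb"))
H=[plane(c,(270+u/3,130+v/3),91,True) for u,v in((228,142),(338,160),(378,260),(316,348),(208,348))]
ctr=(H[0]+H[1]+H[3]+H[4])/4
for h in H:d=h-ctr;print(h.round(1),np.degrees(np.arctan2(d[1],d[0])),np.hypot(*d[:2]))
print(ctr,(H[0]+H[3])/2,(H[1]+H[4])/2)
print(plane(c,(270+85/3,130+280/3),130,True))
s=ctrl.sense();print(s["joints"].round(3),s["eef_pos"])
```

```text
[443.8  83.7  91. ] 109.30312461102464 31.155512403479737
[472.1  77.4  91. ] 52.12366846873347 29.32020936744837
[482.1  50.2  91. ] -8.295198752976063 28.293655259978948
[464.8  27.   91. ] -68.62926023465975 29.309216561736736
[435.7  29.1  91. ] -126.05186966544068 31.23574255888526
[454.11012039  54.3057495   91.        ] [454.30080368  55.36078262  91.        ] [453.9194371   53.25071637  91.        ]
[407.24109963  59.46665406 130.        ]
[-0.16   0.082  1.782  0.     1.278 -0.098] [418.40548056  50.46578698 231.06574349]
```

```bash
python3 -m inch '0 0 0 0 0 -1.18;0 0 0 0 0 -1.19;0 0 0 0 0 -1.19;0 0 0 0 0 -1.19;0 0 0 0 0 -1.19;0 0 0 0 0 -1.19;0 0 0 0 0 -1.19;0 0 0 0 0 -1.19;0 0 0 0 0 -1.19;0 0 0 0 0 -1.19' 0.55
python3 -m inch '0 0 0 0 0 -1.18;0 0 0 0 0 -1.18;2 4 0 0 0 0;2 4 10 0 0 0;0 0 20 0 0 0;0 0 20 0 0 0;0 0 15 0 0 0;0 0 10 0 0 0;0 0 0 0 0 0;0 0 0 0 0 0'
python3 - <<'E'
from rig import ctrl
from h import *
c=ctrl.capture("wrist");pickle.dump(c,open("w2.pkl","wb"));s=ctrl.sense();print(s["joints"].round(2))
im=np.clip(c["image"][120:440,150:490,::-1].astype(float)*3,0,255).astype(np.uint8)
cv2.imwrite("pics/w2.png",cv2.resize(im,None,fx=1.8,fy=1.8))
E
```

```text
time_s: 3.48
eef_pos: [418.4, 50.5, 231.1]
ee_rot: [-0.0, 0.197, 0.98, 0.0]
force: [-0.2, -0.1, 0.1]
grip_width: 0.551
grip_force: 0.0
time_s: 4.32
eef_pos: [415.7, 59.2, 156.3]
ee_rot: [-0.0, 0.078, 0.997, 0.0]
force: [-0.3, 1.0, 0.7]
grip_width: 0.55
grip_force: 0.0
[-0.14  0.16  1.9   0.    1.08 -1.55]
```

View pics/w2.png

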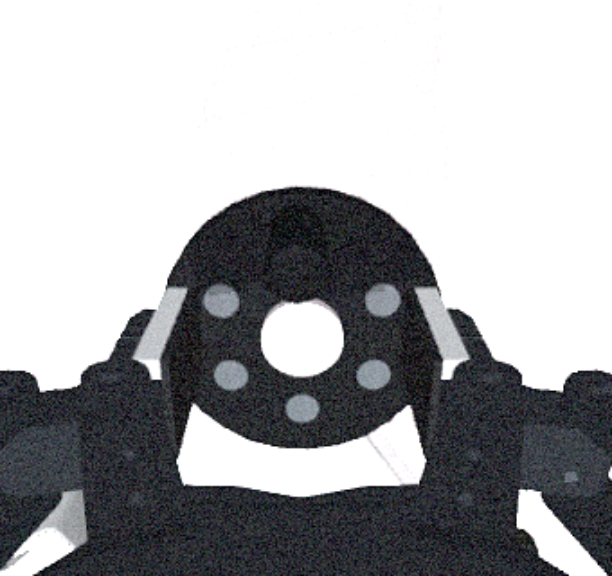

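The amplified wrist view shows the knob's top at (297,270), midway between the open fingers at 166 and 439. I'll lower, close to a loose cage, and start cranking.

```bash
python3 - <<'E'
from h import *
c=pickle.load(open("w2.pkl","rb"));print(plane(c,(315,270),137,True))
E
python3 -m inch '0 0 10 0 0 0;0 0 12 0 0 0;0 0 12 0 0 0;0 0 10 0 0 0;0 0 6 0 0 0;0 0 2 0 0 0;0 0 0 0 0 0;0 0 0 0 0 0;0 0 0 0 0 0;0 0 0 0 0 0' 0.28 20
```

```text
[411.74893268  60.21927409 137.        ]
time_s: 5.2
eef_pos: [416.2, 58.9, 104.8]
ee_rot: [0.001, 0.076, 0.997, -0.0]
force: [-0.6, -1.4, 0.4]
grip_width: 0.284
grip_force: 0.0
```

```bash
python3 -m inch '-0.3 4.6 0 0 0 1.167;-0.3 4.6 0 0 0 1.167;-0.3 4.6 0 0 0 1.167;-0.3 4.6 0 0 0 1.167;-0.3 4.6 0 0 0 1.167;-0.3 4.6 0 0 0 1.167;-0.3 4.6 0 0 0 1.167;-0.3 4.6 0 0 0 1.167;-0.3 4.6 0 0 0 1.167;-0.3 4.6 0 0 0 1.167'
```

```text
time_s: 6.03
eef_pos: [445.9, 90.2, 104.6]
ee_rot: [-0.0, 0.637, 0.771, -0.0]
force: [-2.1, -0.2, 1.2]
grip_width: 0.28
grip_force: 1.0
```

```bash
for i in 1; do python3 -m inch '-0.3 4.6 0 0 0 1.167;-0.3 4.6 0 0 0 1.167;-0.3 4.6 0 0 0 1.167;-0.3 4.6 0 0 0 1.167;-0.3 4.6 0 0 0 1.167;-0.3 4.6 0 0 0 1.167;-0.3 4.6 0 0 0 1.167;-0.3 4.6 0 0 0 1.167;-0.3 4.6 0 0 0 1.167;-0.3 4.6 0 0 0 1.167'; done
python3 -m inch '-0.3 4.6 0 0 0 1.167;-0.3 4.6 0 0 0 1.167;-0.3 4.6 0 0 0 1.167;-0.3 4.6 0 0 0 1.167;-0.3 4.6 0 0 0 1.167;-0.3 4.6 0 0 0 1.167;-0.3 4.6 0 0 0 1.167;0 0 0 0 0 0;0 0 0 0 0 0;0 0 0 0 0 0'
python3 - <<'E'
from rig import ctrl
from h import *
c=ctrl.capture("wrist");pickle.dump(c,open("w3.pkl","wb"));s=ctrl.sense();print(s["joints"].round(2),s["force"])
E
```

```text
time_s: 6.87
eef_pos: [485.6, 72.6, 104.6]
ee_rot: [-0.0, 0.964, 0.266, 0.0]
force: [-1.3, 2.9, 0.2]
grip_width: 0.276
grip_force: 1.0
time_s: 7.7
eef_pos: [489.0, 41.5, 104.4]
ee_rot: [0.0, 0.988, -0.153, 0.0]
force: [0.4, -0.3, 0.0]
grip_width: 0.28
grip_force: 0.0
[-0.15  0.38  1.76 -0.    1.    1.72] [ 0.95371564 -0.5224454   0.32191463]
```

```bash
python3 - <<'E'
from h import *
from rig import ctrl
c=pickle.load(open("top.pkl","rb"));P=plane(c,(322.7,204.2),60);print(P)
s=ctrl.sense();print(tool(s,P-s["eef_pos"]))
E
python3 -m inch '0 0 -8 0 0 0;0 0 -10 0 0 0;0 0 -12 0 0 0;0 0 -12 0 0 0;0 0 -12 0 0 0;0 0 -6 0 0 0;0 0 0 0 0 0;0 0 0 0 0 0;0 0 0 0 0 0;0 0 0 0 0 0'
```

```text
[682.64260958 -42.4784325   60.        ]
[209.97554229  21.43503805  44.35538565]
time_s: 8.58
eef_pos: [488.7, 41.4, 163.7]
ee_rot: [0.0, 0.988, -0.155, -0.001]
force: [-0.7, -0.2, -0.3]
grip_width: 0.281
grip_force: 0.0
```

```bash
python3 -m inch '20 2 0 0 0 0;27 2 0 0 0 0;27 2 0 0 0 0;27 2 0 0 0 0;27 2 0 0 0 0;27 2 0 0 0 0;27 2 0 0 0 0;27 2 0 0 0 0;27 2 0 0 0 0;25 2 0 0 0 0' 0 20
python3 -m inch '0 0 10 0 0 0;0 0 15 0 0 0;0 0 15 0 0 0;0 0 15 0 0 0;0 0 15 0 0 0;0 0 10 0 0 0;0 0 5 0 0 0;0 0 0 0 0 0;0 0 0 0 0 0;0 0 0 0 0 0'
python3 - <<'E'
from rig import ctrl
from h import *
c=ctrl.capture("wrist");pickle.dump(c,open("w4.pkl","wb"));cv2.imwrite("pics/w4.png",c["image"][:,:,::-1])
E
```

```text
time_s: 9.42
eef_pos: [732.3, -58.0, 163.3]
ee_rot: [-0.0, 0.988, -0.155, -0.001]
force: [-0.0, -0.0, 0.4]
grip_width: -0.003
grip_force: 0.0
time_s: 10.25
eef_pos: [731.8, -57.5, 80.4]
ee_rot: [0.0, 0.988, -0.155, 0.001]
force: [-0.1, 0.1, 0.9]
grip_width: 0.0
grip_force: 0.0
```

View pics/w4.png

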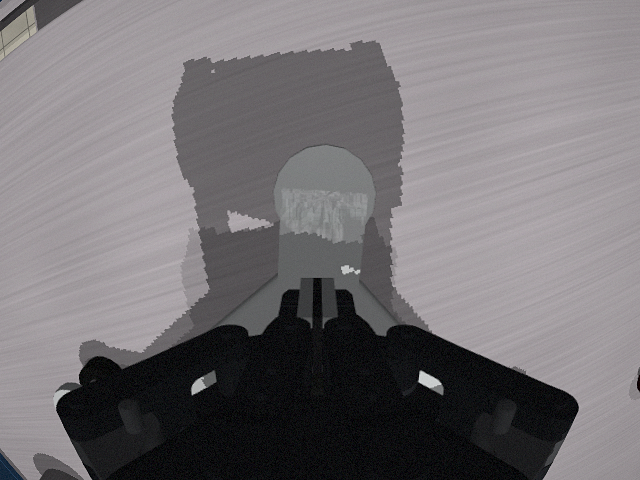

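The finger tips are over the deck corner, in line with foot b's arm, whose pad top is at (325,190). Now I'll probe downward.

```bash
python3 -m inch '0 0 5 0 0 0;0 0 6 0 0 0;0 0 5 0 0 0;0 0 3 0 0 0;0 0 0 0 0 0;0 0 0 0 0 0;0 0 0 0 0 0;0 0 0 0 0 0;0 0 0 0 0 0;0 0 0 0 0 0' | grep -E 'pos|force:'
python3 -m inch '0 0 0.5 0 0 0;0 0 0.5 0 0 0;0 0 0.5 0 0 0;0 0 0.5 0 0 0;0 0 0 0 0 0;0 0 0 0 0 0;0 0 0 0 0 0;0 0 0 0 0 0;0 0 0 0 0 0;0 0 0 0 0 0'| grep -E 'pos|force:'
python3 -m inch '0 0 0.5 0 0 0;0 0 0.5 0 0 0;0 0 0.5 0 0 0;0 0 0 0 0 0;0 0 0 0 0 0;0 0 0 0 0 0;0 0 0 0 0 0;0 0 0 0 0 0;0 0 0 0 0 0;0 0 0 0 0 0'| grep -E 'pos|force:'
```

```text
eef_pos: [731.5, -57.5, 60.5]
force: [-0.2, 1.2, 0.2]
grip_force: 0.0
eef_pos: [731.4, -57.4, 58.3]
force: [-0.5, 1.0, 0.2]
grip_force: 0.0
eef_pos: [731.4, -57.4, 56.8]
force: [-0.0, 0.2, -0.3]
grip_force: 0.0
```

```bash
for i in 1 2 3; do python3 -m inch '0 0 0.4 0 0 0;0 0 0.4 0 0 0;0 0 0 0 0 0;0 0 0 0 0 0;0 0 0 0 0 0;0 0 0 0 0 0;0 0 0 0 0 0;0 0 0 0 0 0;0 0 0 0 0 0;0 0 0 0 0 0' | grep -E 'pos|force:|time';done
```

```text
time_s: 13.63
eef_pos: [731.4, -57.4, 56.0]
force: [-0.0, 1.1, -0.4]
grip_force: 0.0
time_s: 14.47
eef_pos: [731.4, -57.4, 55.2]
force: [-0.3, -1.2, 0.5]
grip_force: 0.0
time_s: 15.3
eef_pos: [731.4, -57.5, 54.5]
force: [0.5, 0.3, 1.1]
grip_force: 0.6
```

```bash
for i in 1 2 3; do python3 -m inch '0 0 0.4 0 0 0;0 0 0.3 0 0 0;0 0 0 0 0 0;0 0 0 0 0 0;0 0 0 0 0 0;0 0 0 0 0 0;0 0 0 0 0 0;0 0 0 0 0 0;0 0 0 0 0 0;0 0 0 0 0 0' | grep -E 'pos|force:|time'; python3 -c "
from rig import ctrl
s=ctrl.sense();print(s['force'],s['wrist_torque'],s['tau'].round(2))";done
```

```text
time_s: 16.13
eef_pos: [731.5, -57.5, 54.1]
force: [-0.5, 0.4, 5.1]
grip_force: 2.7
[-0.54255873  0.41408001  5.08944027] [-0.02501339  0.13944586  0.05550558] [-4.000e-02 -6.176e+01 -2.406e+01  4.000e-02 -3.200e-01 -0.000e+00]
time_s: 16.97
eef_pos: [731.6, -57.5, 53.8]
force: [-2.0, -0.3, 7.1]
grip_force: 3.9
[-1.98384348 -0.26390392  7.11531649] [0.06877701 0.40872898 0.03554545] [ -0.1  -60.17 -23.65   0.07  -0.64  -0.  ]
time_s: 17.8
eef_pos: [731.6, -57.5, 53.6]
force: [-3.7, 1.0, 9.9]
grip_force: 5.2
[-3.69939974  0.99216331  9.89784054] [ 0.03825647  0.68482281 -0.02430875] [ -0.15 -58.54 -23.24   0.1   -0.97  -0.  ]
```

```bash
for i in 1 2 3; do python3 -m inch '0 0 0.5 0 0 0;0 0 0.5 0 0 0;0 0 0 0 0 0;0 0 0 0 0 0;0 0 0 0 0 0;0 0 0 0 0 0;0 0 0 0 0 0;0 0 0 0 0 0;0 0 0 0 0 0;0 0 0 0 0 0' | grep -E 'pos|force:|time'; python3 -c "
from rig import ctrl
s=ctrl.sense();print(s['eef_pos'],s['force'])";done
```

```text
time_s: 18.63
eef_pos: [731.7, -57.5, 53.3]
force: [-6.5, 1.5, 13.4]
grip_force: 7.0
[731.68865814 -57.47463743  53.3073817 ] [-6.54799311  1.52166857 13.44078778]
time_s: 19.47
eef_pos: [731.7, -57.5, 53.0]
force: [-8.1, 2.0, 17.2]
grip_force: 8.8
[731.73557373 -57.5349164   53.00517323] [-8.1041358   1.96574985 17.16170771]
time_s: 20.3
eef_pos: [731.8, -57.5, 52.7]
force: [-9.6, 0.5, 22.0]
grip_force: 10.7
[731.81280671 -57.54320575  52.73178042] [-9.60503276  0.52033234 21.97905514]
```

```bash
python3 -m inch '0 0 -1 0 0 0;0 0 -3 0 0 0;0 0 -10 0 0 0;0 0 -20 0 0 0;0 0 -25 0 0 0;0 0 -21 0 0 0;-15 -1 0 0 0 0;-25 -2.5 0 0 0 0;-25 -2.5 0 0 0 0;-25 -2 0 0 0 0' | grep -E 'pos|force:|time'
python3 -m inch '-25 -2.5 0 0 0 0;-25 -2.5 0 0 0 0;-25 -2.5 0 0 0 0;-20 -2 10 0 0 0;-10 -1 20 0 0 0;0 0 20 0 0 0;0 0 15 0 0 0;0 0 3 0 0 0;0 0 1 0 0 0;0 0 0 0 0 0' | grep -E 'pos|force:|time'
```

```text
time_s: 21.13
eef_pos: [646.8, -21.8, 129.0]
force: [0.1, 0.1, 0.5]
grip_force: 0.0
time_s: 21.97
eef_pos: [551.8, 19.7, 60.8]
force: [-0.3, 0.3, -0.0]
grip_force: 0.0
```

```bash
python3 -m inch '0 0 2 0 0 0;0 0 2 0 0 0;0 0 1 0 0 0;0 0 0.5 0 0 0;0 0 0.5 0 0 0;0 0 0.3 0 0 0;0 0 0 0 0 0;0 0 0 0 0 0;0 0 0 0 0 0;0 0 0 0 0 0' | grep -E 'pos|force:|time'
for i in 1 2; do python3 -m inch '0 0 0.4 0 0 0;0 0 0.4 0 0 0;0 0 0 0 0 0;0 0 0 0 0 0;0 0 0 0 0 0;0 0 0 0 0 0;0 0 0 0 0 0;0 0 0 0 0 0;0 0 0 0 0 0;0 0 0 0 0 0' | grep -E 'pos|force:|time'; done
```

```text
time_s: 22.8
eef_pos: [551.4, 19.8, 54.0]
force: [-0.0, 0.3, 0.4]
grip_force: 0.0
time_s: 23.63
eef_pos: [551.4, 19.8, 53.2]
force: [0.5, -0.2, -0.4]
grip_force: 0.0
time_s: 24.47
eef_pos: [551.5, 19.8, 52.6]
force: [-1.5, 0.9, 5.7]
grip_force: 2.7
```

```bash
python3 -m inch '0 0 -2 0 0 0;0 0 -10 0 0 0;0 0 -20 0 0 0;0 0 -25 0 0 0;0 0 -30 0 0 0;0 0 -23 0 0 0;-16 -1.3 0 0 0 -1.15;-16 -1.3 0 0 0 0;-16 -1.3 0 0 0 0;-18 -1.5 0 0 0 0' 0.55 | grep -E 'pos|force:|time'
python3 -m inch '0 0 0 0 0 -1.18;0 0 0 0 0 -1.18;0 0 0 0 0 -1.18;0 0 0 0 0 -1.18;0 0 0 0 0 -1.18;0 0 0 0 0 -1.18;0 0 0 0 0 -1.18;0 0 0 0 0 -1.18;0 0 0 0 0 -1.18;0 0 0 0 0 -1.18' | grep -E 'pos|force:|time'
python3 -m inch '0 0 0 0 0 -1.18;0 0 0 0 0 -1.18;0 0 0 0 0 -1.18;0 0 0 0 0 -1.18;0 0 0 0 0 -1.18;0 0 0 0 0 -1.18;0 0 0 0 0 -1.18;0 0 0 0 0 -1.18;0 0 0 0 0 -1.18;0 0 0 0 0 -1.18' | grep -E 'pos|force:|time'
python3 -m inch '0 0 0 0 0 -1.18;0 0 0 0 0 -1.18;0 0 0 0 0 -1.18;0 0 0 0 0 -1.18;0 0 0 0 0 -0.6;0 0 0 0 0 0;0 0 0 0 0 0;0 0 0 0 0 0;0 0 0 0 0 0;0 0 0 0 0 0'
python3 - <<'E'
from rig import ctrl
from h import *
c=ctrl.capture("wrist");pickle.dump(c,open("w5.pkl","wb"));s=ctrl.sense();print(s["joints"].round(2))
im=np.clip(c["image"][120:440,150:490,::-1].astype(float)*3,0,255).astype(np.uint8)
cv2.imwrite("pics/w5.png",cv2.resize(im,None,fx=1.8,fy=1.8))
E
```

```text
time_s: 25.3
eef_pos: [487.6, 39.5, 162.9]
force: [-0.5, 0.7, -0.3]
grip_force: 0.0
time_s: 26.13
eef_pos: [488.2, 39.4, 162.9]
force: [1.1, 0.2, 0.7]
grip_force: 0.0
time_s: 26.97
eef_pos: [488.2, 39.4, 162.9]
force: [-0.1, -0.5, 0.8]
grip_force: 0.0
time_s: 27.8
eef_pos: [488.2, 39.4, 162.5]
ee_rot: [0.0, 0.152, 0.988, 0.0]
force: [-0.3, 0.2, 0.5]
grip_width: 0.553
grip_force: 0.0
[-0.16  0.3   1.7   0.    1.14 -1.43]
```

View pics/w5.png

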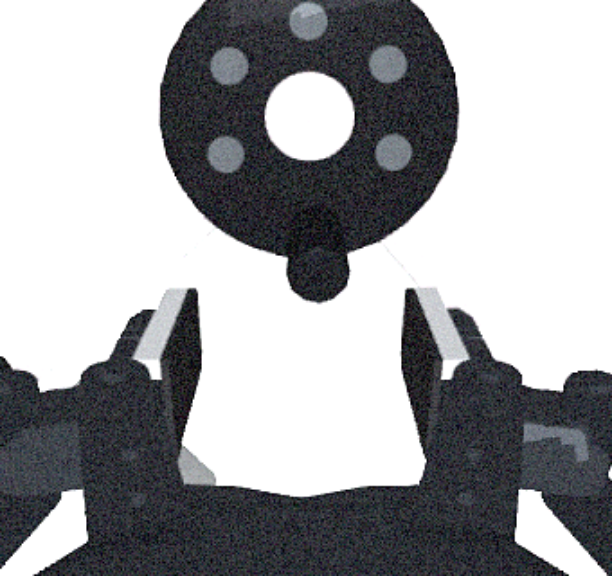

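The knob is at (318,272), between the fingers at 166 and 439, and slightly right of centre. I'll compute its position and the exact wheel angle.

Run:
```python
from h import *
from rig import ctrl
f=lambda u,v,z:plane(c,(150+u/1.8,120+v/1.8),z,True)
c=pickle.load(open("w5.pkl","rb"));K=f(318,272,137);print(K)
H=[f(u,v,91) for u,v in((308,21),(229,66),(388,64),(226,155),(394,153))]
ctr=(H[1]+H[2]+H[3]+H[4])/4
print(ctr,[np.degrees(np.arctan2(*(h-ctr)[1::-1])).round(1) for h in H])
s=ctrl.sense();print(tool(s,K-s["eef_pos"]))
```

```text
[488.86090418  45.68709939 137.        ]
[452.10099077  55.30127811  91.        ] [np.float64(163.6), np.float64(-136.3), np.float64(103.3), np.float64(-78.7), np.float64(45.5)]
[ 1.26703361  6.19441133 25.43286778]
```

```bash
python3 -m inch '0.5 2.5 8 0 0 0;0.5 2.5 12 0 0 0;0 0 14 0 0 0;0 0 14 0 0 0;0 0 8 0 0 0;0 0 2 0 0 0;0 0 0 0 0 0;0 0 0 0 0 0;0 0 0 0 0 0;0 0 0 0 0 0' 0.28 | grep -E 'pos|force:|time'
python3 -m inch '0.3 -4.6 0 0 0 1.167;0.3 -4.6 0 0 0 1.167;0.3 -4.6 0 0 0 1.167;0.3 -4.6 0 0 0 1.167;0.3 -4.6 0 0 0 1.167;0.3 -4.6 0 0 0 1.167;0.3 -4.6 0 0 0 1.167;0.3 -4.6 0 0 0 1.167;0.3 -4.6 0 0 0 1.167;0.3 -4.6 0 0 0 1.167'
```

```text
time_s: 28.68
eef_pos: [489.1, 44.4, 105.0]
force: [0.2, -0.1, 1.1]
grip_force: 0.0
time_s: 29.52
eef_pos: [454.8, 17.9, 104.9]
ee_rot: [0.001, 0.693, 0.721, 0.001]
force: [2.3, 0.4, -1.8]
grip_width: 0.283
grip_force: 1.2
```

```bash
python3 -m inch '0.3 -4.6 0 0 0 1.167;0.3 -4.6 0 0 0 1.167;0.3 -4.6 0 0 0 1.167;0.3 -4.6 0 0 0 1.167;0.3 -4.6 0 0 0 1.167;0.3 -4.6 0 0 0 1.167;0.3 -4.6 0 0 0 1.167;0.3 -4.6 0 0 0 1.167;0.3 -4.6 0 0 0 1.167;0.3 -4.6 0 0 0 1.167'
python3 -m inch '0.3 -4.6 0 0 0 1.167;0 0 0 0 0 0;0 0 0 0 0 0;0 1.5 0 0 0 0;0 0 -10 0 0 0;0 0 -15 0 0 0;0 0 -20 0 0 0;0 0 -15 0 0 0;0 0 0 0 0 0;0 0 0 0 0 0'
python3 - <<'E'
from rig import ctrl
from h import *
c=ctrl.capture("wrist");pickle.dump(c,open("w6.pkl","wb"));s=ctrl.sense();print(s["joints"].round(2))
E
```

```text
time_s: 30.35
eef_pos: [418.2, 41.4, 104.8]
ee_rot: [0.0, 0.981, 0.193, 0.001]
force: [0.4, -2.6, -0.9]
grip_width: 0.283
grip_force: 1.2
time_s: 31.18
eef_pos: [417.1, 44.2, 164.6]
ee_rot: [0.0, 0.991, 0.136, 0.001]
force: [-0.6, -0.5, -1.0]
grip_width: 0.282
grip_force: 0.0
[-0.18  0.15  1.89  0.    1.1   1.12]
```

```bash
python3 -m inch '15 7 0 0 0 0;25 12 0 0 0 0;30 15 0 0 0 0;30 15 10 0 0 0;23 11 20 0 0 0;0 0 25 0 0 0;0 0 25 0 0 0;0 0 20 0 0 0;0 0 7 0 0 0;0 0 1 0 0 0' 0 | grep -E 'pos|force:|time'
python3 -m inch '0 0 1 0 0 0;0 0 1 0 0 0;0 0 0.5 0 0 0;0 0 0 0 0 0;0 0 0 0 0 0;0 0 0 0 0 0;0 0 0 0 0 0;0 0 0 0 0 0;0 0 0 0 0 0;0 0 0 0 0 0' | grep -E 'pos|force:|time'
```

```text
time_s: 32.07
eef_pos: [550.3, 19.7, 54.8]
force: [-0.4, -0.2, 0.4]
grip_force: 0.0
time_s: 32.9
eef_pos: [551.5, 19.7, 54.1]
force: [-1.7, -1.2, 4.2]
grip_force: 2.1
```

```bash
python3 -m inch '0 0 -5 0 0 0;0 0 -20 0 0 0;0 0 -30 0 0 0;0 0 -20 0 0 0;12 10 0 0 0 0;25 20 0 0 0 0;25 20 0 0 0 0;25 20 0 0 0 0;25 20 0 0 0 0;25 20 0 0 0 0' | grep -E 'pos|force:|time'
python3 -m inch '16 13 0 0 0 0;0 0 15 0 0 0;0 0 25 0 0 0;0 0 20 0 0 0;0 0 10 0 0 0;0 0 3 0 0 0;0 0 1 0 0 0;0 0 0 0 0 0;0 0 0 0 0 0;0 0 0 0 0 0' | grep -E 'pos|force:|time'
```

```text
time_s: 33.73
eef_pos: [714.0, -50.0, 129.0]
force: [-0.0, -1.0, 0.2]
grip_force: 0.0
time_s: 34.57
eef_pos: [732.3, -57.8, 56.1]
force: [0.0, 0.4, -0.7]
grip_force: 0.0
```

```bash
python3 -m inch '0 0 0.5 0 0 0;0 0 0.5 0 0 0;0 0 0.5 0 0 0;0 0 0 0 0 0;0 0 0 0 0 0;0 0 0 0 0 0;0 0 0 0 0 0;0 0 0 0 0 0;0 0 0 0 0 0;0 0 0 0 0 0' | grep -E 'pos|force:|time'
python3 -m inch '0 0 0.4 0 0 0;0 0 0.4 0 0 0;0 0 0 0 0 0;0 0 0 0 0 0;0 0 0 0 0 0;0 0 0 0 0 0;0 0 0 0 0 0;0 0 0 0 0 0;0 0 0 0 0 0;0 0 0 0 0 0' | grep -E 'pos|force:|time'
```

```text
time_s: 35.4
eef_pos: [732.0, -57.7, 53.8]
force: [-1.9, 0.2, 5.4]
grip_force: 2.7
time_s: 36.23
eef_pos: [732.1, -57.8, 53.6]
force: [-2.7, 1.4, 8.5]
grip_force: 4.2
```

```bash
python3 -m inch '0 0 -3 0 0 -0.5;0 0 -15 0 0 -1.18;0 0 -30 0 0 -1.18;0 0 -30 0 0 -1.18;0 0 -25 0 0 -1.18;0 0 0 0 0 -1.18;0 0 0 0 0 -1.18;0 0 0 0 0 -1.18;0 0 0 0 0 -1.18;0 0 0 0 0 -1.18' 0.6| grep -E 'pos|force:|time'
python3 - <<'E'
from h import *
c=pickle.load(open("top.pkl","rb"));g=lambda u,v,z:plane(c,(210+u/3,140+v/2.85),z)
A,B,C,W=g(84,200,55),g(375,80,58),g(508,352,55),np.array([452.5,55,92])
L=np.array([[120,120],[120,-120],[-120,-120],[-120,120]]);D=np.array([A,B,C,W])[:,:2]
Z=D@[1,1j];z=L@[1,1j];a=np.polyfit(z,Z,1);print(a,abs(a[0]),np.degrees(np.angle(a[0])),abs(np.polyval(a,z)-Z))
a[0]/=abs(a[0])
for p in (60+70j,60-15j,-24+60j):print(p,np.polyval(a,p))
print(g(280,193,112),g(175,240,95))
E
```

```text
time_s: 37.07
eef_pos: [731.6, -57.7, 154.7]
force: [-0.8, -1.1, 0.2]
grip_force: 0.0
 ** On entry to DLASCL parameter number  4 had an illegal value
 ** On entry to DLASCL parameter number  4 had an illegal value
 ** On entry to ZLASCL parameter number  4 had an illegal value
 ** On entry to DLASCL parameter number  5 had an illegal value
 ** On entry to ZLASCL parameter number  4 had an illegal value
  lhs /= scale
Traceback (most recent call last):
numpy.linalg.LinAlgError: SVD did not converge in Linear Least Squares
```

Run:
```python
from h import *
c=pickle.load(open("top.pkl","rb"));g=lambda u,v,z:plane(c,(210+u/3,140+v/2.85),z)
A,B,C,W=g(84,200,55),g(375,80,58),g(508,352,55),np.array([452.5,55,92])
L=np.array([[120,120],[120,-120],[-120,-120],[-120,120]]);D=np.array([A,B,C,W])[:,:2]
Z=D@[1,1j];z=L@[1,1j];b=Z.mean();k=(Z*z.conj()).sum()/(abs(z)**2).sum();print(b,abs(k),np.degrees(np.angle(k)),abs(k*z+b-Z))
k/=abs(k)
for p in (60+70j,60-15j,-24+60j):print(p,k*p+b)
print(g(280,193,112),g(175,240,95))
```

```text
(609.3602423548793-8.762418730227793j) 1.000345176444651 23.411905655091793 [0.7041442  1.45286838 2.07322035 1.63805835]
(60+70j) (636.6068662912949+79.31494206167802j)
(60-15j) (670.3806460109474+1.312815145494655j)
(-24+60j) (563.4957973058492+36.76178011329384j)
[ 6.67248908e+02 -1.10310732e-01  1.12000000e+02] [633.92700842  77.35921935  95.        ]
```

```bash
python3 -m inch '8 -12 0 0 0 0;14 -20 0 0 0 0;14 -20 0 0 0 0;13 -19 0 0 0 0;0 0 0 0 0 -1;0 0 0 0 0 -1;0 0 0 0 0 -1;0 0 0 0 0 -1;0 0 0 0 0 -1;0 0 0 0 0 0' 0.6
python3 - <<'E'
from rig import ctrl
from h import *
c=ctrl.capture("wrist");pickle.dump(c,open("w7.pkl","wb"));s=ctrl.sense();print(s["joints"].round(2),[proj(c,P,True) for P in((668,.5,112),(636,79,95))])
im=np.clip(c["image"][60:440,120:520,::-1].astype(float)*2,0,255).astype(np.uint8)
cv2.imwrite("pics/w7.png",cv2.resize(im,None,fx=1.5,fy=1.5))
E
```

```text
time_s: 37.9
eef_pos: [667.8, 0.4, 154.9]
ee_rot: [-0.0, 0.555, 0.832, -0.0]
force: [0.2, 0.1, 0.4]
grip_width: 0.599
grip_force: 0.0
[-0.17  0.69  1.11  0.    1.34 -0.56] [array([314.71310827, 263.752035  ]), array([315.74488984, 103.07634036])]
```

View pics/w7.png

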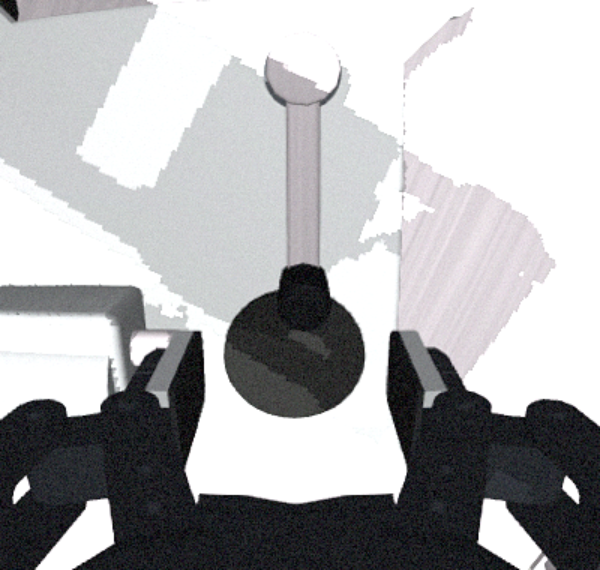

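The lever knob is at (304,303) and its pivot cap at (303,70), with the bar vertical between them and nearly centred between the fingers. I'll compute the offsets.

Run:
```python
from h import *
from rig import ctrl
c=pickle.load(open("w7.pkl","rb"));s=ctrl.sense()
K=plane(c,(322.7,262),112,True);P=plane(c,(322,106.7),97,True);print(K,P,tool(s,K-s["eef_pos"]),np.hypot(*(K-P)[:2]),np.degrees(np.arctan2(*(K-P)[1::-1])))
```

```text
[671.54883519   3.05053713 112.        ] [639.89910984  78.31296192  97.        ] [ 1.01539765  4.45966575 42.99816344] 81.64641878017282 -67.19203306431348
```

```bash
python3 -m inch '0.5 2.2 8 0 0 0;0.5 2.3 12 0 0 0;0 0 16 0 0 0;0 0 16 0 0 0;0 0 9 0 0 0;0 0 3 0 0 0;0 0 0 0 0 0;0 0 0 0 0 0;0 0 0 0 0 0;0 0 0 0 0 0' 0.33 | grep -E 'pos|force:|time|width'
python3 -m inch '0.6 -10.4 0 0 0 1.167;0.6 -10.4 0 0 0 1.167;0.6 -10.4 0 0 0 1.167;0.6 -10.4 0 0 0 1.167;0.6 -10.4 0 0 0 1.167;0.6 -10.4 0 0 0 1.167;0.6 -10.4 0 0 0 1.167;0.6 -10.4 0 0 0 1.167;0 0 0 0 0 0;0 0 0 0 0 0'
```

```text
time_s: 38.78
eef_pos: [672.2, 2.9, 92.5]
force: [0.2, 0.6, -0.8]
grip_width: 0.328
grip_force: 0.0
time_s: 39.62
eef_pos: [592.4, 10.7, 92.3]
ee_rot: [0.0, 0.881, 0.473, 0.0]
force: [0.4, -0.3, 0.5]
grip_width: 0.329
grip_force: 0.0
```

```bash
python3 -m inch '0.6 -10.4 0 0 0 1.167;0.6 -10.4 0 0 0 1.167;0.6 -10.4 0 0 0 1.167;0.1 -3 0 0 0 0.333;0.1 -3 0 0 0 0.333;0 -1.5 0 0 0 0.167;0 -1.5 0 0 0 0.167;0 0 0 0 0 0;0 0 0 0 0 0;0 0 0 0 0 0'
python3 -m inch '0 -1 0 0 0 0;0 -0.5 0 0 0 0;0 0 0 0 0 0;0 0 0 0 0 0;0 0 0 0 0 0;0 0 0 0 0 0;0 0 0 0 0 0;0 0 0 0 0 0;0 0 0 0 0 0;0 0 0 0 0 0'
```

```text
time_s: 40.45
eef_pos: [565.2, 39.8, 91.6]
ee_rot: [0.0, 0.967, 0.253, 0.0]
force: [1.6, -1.5, -0.2]
grip_width: 0.328
grip_force: 0.4
time_s: 41.28
eef_pos: [564.7, 40.6, 91.7]
ee_rot: [0.001, 0.968, 0.253, 0.0]
force: [2.9, -4.4, -1.6]
grip_width: 0.33
grip_force: 2.6
```

```bash
python3 -m inch '0 -0.7 0 0 0 0;0 -0.5 0 0 0 0;0 0 0 0 0 0;0 0 0 0 0 0;0 0 0 0 0 0;0 0 0 0 0 0;0 0 0 0 0 0;0 0 0 0 0 0;0 0 0 0 0 0;0 0 0 0 0 0'
python3 - <<'E'
from rig import ctrl
from h import *
c=ctrl.capture("wrist");pickle.dump(c,open("w8.pkl","wb"))
im=np.clip(c["image"][60:440,120:520,::-1].astype(float)*2,0,255).astype(np.uint8)
cv2.imwrite("pics/w8.png",cv2.resize(im,None,fx=1.5,fy=1.5))
E
```

```text
time_s: 42.12
eef_pos: [564.6, 40.8, 91.7]
ee_rot: [0.002, 0.968, 0.253, 0.001]
force: [4.3, -9.0, -2.7]
grip_width: 0.333
grip_force: 5.0
```

```bash
python3 -m inch '0 4 0 0 0 0;0 2 0 0 0 0;0 0 -10 0 0 0;0 0 -20 0 0 0;0 0 -30 0 0 0;0 0 -30 0 0 0;0 0 -20 0 0 0;-10 7 0 0 0 0;-25 15 0 0 0 0;-30 20 0 0 0 0'
python3 -m inch '-30 20 0 0 0 0;-30 20 0 0 0 0;-30 20 0 0 0 0;-30 20 0 0 0 0;-20 12 0 0 0 0;-10 5 0 0 0 0;0 0 0 0 0 0;0 0 0 0 0 0;0 0 0 0 0 0;0 0 0 0 0 0'
python3 - <<'E'
from rig import ctrl
from h import *
c=ctrl.capture("top");pickle.dump(c,open("top2.pkl","wb"));c0=pickle.load(open("top.pkl","rb"))
cr=lambda c:cv2.resize(c["image"][140:350,210:410,::-1],None,fx=2,fy=2,interpolation=cv2.INTER_CUBIC)
cv2.imwrite("pics/top2.png",np.hstack([cr(c0),cr(c)]))
E
```

```text
time_s: 43.0
eef_pos: [529.7, -30.9, 201.6]
ee_rot: [-0.0, 0.967, 0.254, 0.0]
force: [0.8, -0.9, -0.3]
grip_width: 0.331
grip_force: 0.0
time_s: 43.83
eef_pos: [447.5, -188.2, 201.5]
ee_rot: [-0.0, 0.967, 0.254, 0.0]
force: [-0.1, 0.0, 0.2]
grip_width: 0.327
grip_force: 0.0
```

View pics/top2.png

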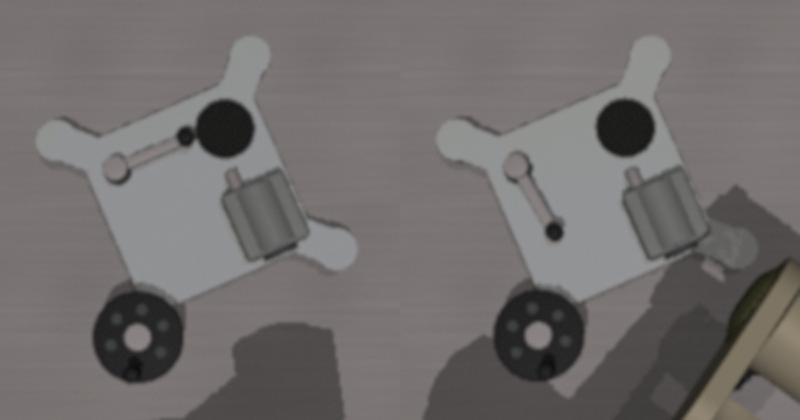

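The before/after crops show the lever swung from (185,135) to (554,231), pointing nearly along the stand's -x. The stand's corners haven't moved. Handing in.

```bash
python3 -c "
from rig import ctrl
print(ctrl.finish_job())"
```

```text
the job is handed in; nothing more can be done
None
```

The job is handed in at about 44 s of robot time: I turned the wheel clockwise until probing showed the deck level to about 0.1° and foot b bearing, then swung the lever to its stop; the stand did not shift, and the bottles and jug were not touched.

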